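Lock the sample carousel and load the opened jars

ROBOT

A 6-joint arm with a two-finger parallel gripper is mounted at the origin on the work surface. World frame = base frame: x ahead of the robot, y to its left, z up, the work surface at z = 0. Lengths are in m, angles in rad, forces in N, time in s.
With the tool pointing down it reaches from about 0.3 to 0.775 m from the base axis. Payload 14.6 kg.
Tool frame: the origin (TCP) lies midway between the tips of the shut fingers; the grasp point (between the pads) lies robot.pinch_z behind it (robot.pinch_z is the distance from the TCP to the grasp point, in m); z points along the fingers, y is the line along which they close (so a half turn about z gives the same grasp; the last joint's range is limited). The gripper opens to 94 mm and grips with 3 to 60 N. Pads are 16 mm wide; open, the fingers measure 119 mm over their backs; the gripper's body (75 mm by 177 mm) begins 78 mm behind the grasp point.
Start: joints at [-0.067, 0.3, 1.521, -0, 1.321, -0.067], TCP at [0.55, -0, 0.183] pointing down, gripper open.
Joint ranges: [-3.03, 3.03], [-0.79, 2.21], [0.23, 2.52], [-1.04, 4.18], [0, 3.07], [-2.55, 2.55]. Speed limits (rad/s): [2.22, 2.22, 2.57, 3.14, 3.14, 3.14].

INTERFACE

Orientations are given as a rotation vector (axis times angle).
In Python, from workcell import robot gives the robot as it stands.
- The arm moves only by the shell command python3 -m creep 'ROWS' [OPENING]. ROWS is JSON, a list of rows, each a list of 6 numbers: the shift along the tool's x, y, z in mm, then the turn, a rotation vector about the tool's x, y, z in rad. A call has 1 to 8 rows; each row is the pose to reach, as a shift and turn from the pose commanded when the call began, along the tool's axes at that moment; what a row does not reach only later rows make up. A row lasts 1/8 s, in which the tool goes at most 62.5 mm and 10.7 degrees, less where a joint would pass 70% of its speed; a pose out of reach is approached as far as the arm can. A call with a gripper value outside its range is refused whole. OPENING is the opening, from 0 (shut) to 1 (fully open), set as the call begins (- or left out, the last holds). The fingers move at their own pace and stop on an object; the grip force is fixed at half the most. Time passes only in rows, so rows that repeat a pose let the fingers close. It gives the time, the measured TCP pose, the force, the opening and the grip force at its end, in the units of the state.
- robot.state(): the state, without advancing time (a new reading comes with each control period).
- robot.grab_frame(name): name is "scene" or "side" or "wrist"; returns the picture (420x560x3 uint8, red, green, blue); there is no depth.
- robot.calibration(name): a dict with "fx", "fy", "cx", "cy" (pixels), "rvec" (rotation vector, rad) and "tvec" (3), from world to camera coordinates, as OpenCV has them. Camera axes: x right, y down, z forward; pixel columns grow to the right and rows downward; lengths in m; the calibration is good to about 2 mm. A picture is of the moment at which its call begins: read the wrist's pose just before it. calibration takes no time and is no camera call; for the wrist camera it gives the pose at the moment of the call.
- robot.hand_in(): hands the job in; it is judged then, once.
Trained networks look in the newest picture that a camera, given by its name, has taken for a name from the list of things; names that differ only in an ending like _2 or _b are one class to them, and where a whole thing is asked for, a point or a joint stands for the part that bears it (a point fixed in the world has none). Each returns a list of dicts, best first, with "p" (0 to 1); they miss things now and then, are a little off and sometimes report something else, mostly with a low value. They report only what shows in the picture. A call takes as long as a camera call.
- robot.regions_of(camera, target): "mask" (420x560 bool, what is visible of it) and "uv" ([column, row] in pixels, amid what is visible of it).
The state is a dict: "time": time; "q": joint angles; "qvel": joint speeds; "joint_torque": joint torques, N m; "tcp_pos": TCP position; "ee_rot": TCP orientation; "force": force on the tool from outside, world axes, zero at the start; "torque": the same for the moment, N m; "gripper_width": finger opening in m; "gripper_force": force on a finger pad.
Only numpy, scipy, OpenCV 4.12 (cv2) and the standard library are available. Lean on these libraries where they do the work, as an engineer would, in place of code of your own. Each camera call takes 0.05 s, during which the arm holds its last target. There are 200 camera calls.

TASK

Get the sample carousel ready: first screw its orange hand-nut clockwise until it is fully tight - the carousel spins freely, so the nut only tightens while you push it down onto the brake as you turn. There are three jars with orange bands, some perhaps open already. Lift the loose blue cap off each jar that has one and set these caps right way up in the compartments of the green cap tray, and stand all three open jars upright in the ring seats of the carousel, one in each. Do not tip a jar over, and leave everything else on the bench where it is.

Things in the scene. Friction and masses are not known exactly. Their poses are not given: they have to be found in the camera images.
- nut (a joint): how far the carousel's hand-nut has been screwed down relative to the carousel, in rad: starts between 0 and 0.8, grows clockwise seen from above, stop (fully tight) at 3.14. Turning it takes about 0.08 N m
- press (a joint): how far the carousel is pushed down against its spring, in m: 0 up, about 0.005 at the bottom, where three rubber shoes stand on the brake pad and stop it turning. About 3 N of downward push starts it moving, 6 N brings it to the bottom; push with about 12 to 18 N to brake it well. Lets go upward by itself. Loaded jars may also weigh it down
- carousel (a joint): turn of the carousel tray about its vertical axis, in rad, anticlockwise from above; no stops, spins almost without friction when not pressed down
- nut_grip (a point): centre of the orange wing of the hand-nut, on the carousel's axis, about 128 mm above the bench. The wing is 60 mm long along the point's x, 16 mm thick along its y, 40 mm tall (from 20 mm below to 20 mm above this point), and stands on a black flange of 60 mm diameter and 8 mm thickness, part of the nut, whose top is 20 mm below this point; fingertips may push on the flange. Pushing the nut down pushes the whole carousel down
- seat1 (a point): centre of the top face of the carousel tray (about 70 mm above the bench) within one of its three blue ring seats: ring inside diameter 70 mm, 10 mm tall, 4 mm thick; a jar stands in it with about 6 mm play. Seats lie 78 mm from the axis, 120 degrees apart, and turn with the carousel (tray of 230 mm diameter, aluminium)
- seat2 (a point): centre of the top face of the carousel tray (about 70 mm above the bench) within one of its three blue ring seats: ring inside diameter 70 mm, 10 mm tall, 4 mm thick; a jar stands in it with about 6 mm play. Seats lie 78 mm from the axis, 120 degrees apart, and turn with the carousel (tray of 230 mm diameter, aluminium)
- seat3 (a point): centre of the top face of the carousel tray (about 70 mm above the bench) within one of its three blue ring seats: ring inside diameter 70 mm, 10 mm tall, 4 mm thick; a jar stands in it with about 6 mm play. Seats lie 78 mm from the axis, 120 degrees apart, and turn with the carousel (tray of 230 mm diameter, aluminium)
- jar1_mid (a point): white wide-mouth jar with an orange band; this point is on its axis, 44 mm above its underside. Body 58 mm diameter and 62 mm tall, above it a neck of 40 mm diameter up to 88 mm. About 250 g. z is up along its axis.
- cap1_mid (a point): loose blue cap that starts on jar 1, just slipped over the neck (not screwed, 2 mm play): 52 mm diameter, 40 mm tall, hollow below (skirt 32 mm deep), about 40 g; this point is its centre, 20 mm above its lower rim. On the jar its rim rests on the jar's shoulder, 62 mm above the jar's underside. z points to its closed top. Absent in some starts: that jar is then open from the beginning
- jar2_mid (a point): white wide-mouth jar with an orange band; this point is on its axis, 44 mm above its underside. Body 58 mm diameter and 62 mm tall, above it a neck of 40 mm diameter up to 88 mm. About 250 g. z is up along its axis.
- cap2_mid (a point): loose blue cap that starts on jar 2, just slipped over the neck (not screwed, 2 mm play): 52 mm diameter, 40 mm tall, hollow below (skirt 32 mm deep), about 40 g; this point is its centre, 20 mm above its lower rim. On the jar its rim rests on the jar's shoulder, 62 mm above the jar's underside. z points to its closed top. Absent in some starts: that jar is then open from the beginning
- jar3_mid (a point): white wide-mouth jar with an orange band; this point is on its axis, 44 mm above its underside. Body 58 mm diameter and 62 mm tall, above it a neck of 40 mm diameter up to 88 mm. About 250 g. z is up along its axis.
- cap3_mid (a point): loose blue cap that starts on jar 3, just slipped over the neck (not screwed, 2 mm play): 52 mm diameter, 40 mm tall, hollow below (skirt 32 mm deep), about 40 g; this point is its centre, 20 mm above its lower rim. On the jar its rim rests on the jar's shoulder, 62 mm above the jar's underside. z points to its closed top. Absent in some starts: that jar is then open from the beginning
- captray: loose green cap tray, 276 mm along its x, 96 mm along its y, walls 12 mm tall and 4 mm thick, floor 4 mm thick, two cross walls make three compartments in a row along x; about 0.7 kg. Origin under its centre, on the bench
- bay1 (a point): centre of the floor (4 mm above the bench) of cap tray compartment 1, about 87 by 88 mm inside
- bay2 (a point): centre of the floor (4 mm above the bench) of cap tray compartment 2, about 87 by 88 mm inside
- bay3 (a point): centre of the floor (4 mm above the bench) of cap tray compartment 3, about 87 by 88 mm inside
- beaker: small glass beaker, 64 mm diameter, 75 mm tall; not part of the job, leave it alone. Origin at the centre of its underside
- saltpot: closed white pot with blue lid, 60 mm diameter, 90 mm tall; not part of the job, leave it alone. Origin at the centre of its underside
- spat: spoon-shaped steel scoop, 160 mm long, lying flat; not part of the job, leave it alone. Origin under its middle
- cup2: glass beaker, 72 mm diameter, 85 mm tall; not part of the job, leave it alone. Origin at the centre of its underside

How it is judged:
On the way:
1. the hand-nut is fully tight (value of joint nut above 2.95 rad), for 0.2 s.
At the end, for the whole second after the job is handed in: The nut stands at 2.9 rad or more; each of the three jars stands in a carousel seat (axis within 10 mm of the seat's centre, upright within 0.12 rad, on the tray); every cap present lies in the green tray right way up (within 0.15 rad, standing on a compartment floor); all at rest (value of joint nut above 2.9 rad and ((horizontal distance between jar1_mid and seat1 below 0.01 m and z of jar1_mid in the frame of seat1 below 0.05 m) or (horizontal distance between jar1_mid and seat2 below 0.01 m and z of jar1_mid in the frame of seat2 below 0.05 m) or (horizontal distance between jar1_mid and seat3 below 0.01 m and z of jar1_mid in the frame of seat3 below 0.05 m)) and angle between each of jar1_mid, jar2_mid, jar3_mid's own z axis and vertical below 0.12 rad and linear speed of each of jar1, cap1, jar2, cap2, jar3, cap3, captray below 0.03 m/s and x of cap1_mid in the frame of captray between -0.125 and 0.125 m and y of cap1_mid in the frame of captray between -0.035 and 0.035 m and z of each of cap1_mid, cap2_mid, cap3_mid in the frame of captray below 0.03 m and angle between each of cap1_mid, cap2_mid, cap3_mid's own z axis and vertical below 0.15 rad and ((horizontal distance between jar2_mid and seat1 below 0.01 m and z of jar2_mid in the frame of seat1 below 0.05 m) or (horizontal distance between jar2_mid and seat2 below 0.01 m and z of jar2_mid in the frame of seat2 below 0.05 m) or (horizontal distance between jar2_mid and seat3 below 0.01 m and z of jar2_mid in the frame of seat3 below 0.05 m)) and x of cap2_mid in the frame of captray between -0.125 and 0.125 m and y of cap2_mid in the frame of captray between -0.035 and 0.035 m and ((horizontal distance between jar3_mid and seat1 below 0.01 m and z of jar3_mid in the frame of seat1 below 0.05 m) or (horizontal distance between jar3_mid and seat2 below 0.01 m and z of jar3_mid in the frame of seat2 below 0.05 m) or (horizontal distance between jar3_mid and seat3 below 0.01 m and z of jar3_mid in the frame of seat3 below 0.05 m)) and x of cap3_mid in the frame of captray between -0.125 and 0.125 m and y of cap3_mid in the frame of captray between -0.035 and 0.035 m and angular speed of carousel below 0.5 rad/s); the robot touches nothing.
It fails at once if a jar is tipped over (angle between any of jar1_mid, jar2_mid, jar3_mid's own z axis and vertical above 0.7 rad).
It fails at once if a bystander is disturbed by more than 40 mm (distance of any of beaker, saltpot, spat, cup2 from where it was at the start of the episode above 0.04 m).
Of cap1, cap2, cap3 only 1 to 3 are there at a start; the rules pass over those that are not, and their reading is None.
At some moment in a run one of captray, jar1, jar2, jar3 may be knocked a few centimetres aside while the robot is not near it.
It also fails if it takes over 210 s, if anything falls off the work surface, if the arm or the gripper's body presses on something with over 40 N, if the wrist force passes 120 N, or if a joint passes its speed limit or range.

## Working session

There is one attempt and no reset: what is moved stays moved. The work goes in short steps, Python scripts to look and compute and a shell command to move; the robot and the scene stay as the last step left them, time stands still between calls to the robot, and variables do not carry over. Pictures are saved under pics/ and viewed, at most 14 in all, crops included, and the job is handed in when it is done.

```bash
mkdir -p pics; cat > h.py <<'E'
import numpy as np, cv2
from workcell import robot
from scipy.spatial.transform import Rotation as R
def cal(n):
    c=robot.calibration(n); return np.array([[c['fx'],0,c['cx']],[0,c['fy'],c['cy']],[0,0,1]]),R.from_rotvec(np.ravel(c['rvec'])).as_matrix(),np.ravel(c['tvec'])
def back(n,uv,z,C=None):
    K,M,t=C or cal(n); o=-M.T@t; d=M.T@np.linalg.inv(K)@np.array([uv[0],uv[1],1.]); return o+d*(z-o[2])/d[2]
def proj(n,p,C=None):
    K,M,t=C or cal(n); x=K@(M@np.array(p,float)+t); return x[:2]/x[2]
def pic(n,f):
    im=robot.grab_frame(n); cv2.imwrite('pics/'+f,im[:,:,::-1]); return im
def st():
    s=robot.state(); print(round(s['time'],2),np.round(s['tcp_pos'],4),np.round(s['ee_rot'],3),'F',np.round(s['force'],1),'w',round(s['gripper_width'],4)); return s
E
python3 - <<'E'
from h import *
st(); print(robot.pinch_z)
a=pic('scene','a.png'); b=pic('side','b.png')
for n in ['scene','side']:
    K,M,t=cal(n); print(n,'cam at',np.round(-M.T@t,3))
    for tg,z in [('nut_grip',.128),('seat1',.075),('jar1_mid',.044),('cap1_mid',.082),('captray',.006),('beaker',.04),('saltpot',.045),('cup2',.04),('spat',0)]:
        for r in robot.regions_of(n,tg)[:5]:
            print(tg,round(r['p'],2),np.round(r['uv']),np.round(back(n,r['uv'],z)[:2],3),r['mask'].sum())
E
```

```text
0.0 [0.5497 0.     0.1822] [-2.221e+00 -2.221e+00  1.000e-03] F [-0.2 -0.4 -0.1] w 0.094
0.0188
scene cam at [1.222 0.183 0.992]
nut_grip 0.68 [266. 217.] [0.589 0.004] 516
nut_grip 0.56 [267. 228.] [0.619 0.014] 5904
seat1 0.74 [269. 229.] [0.585 0.008] 5919
jar1_mid 0.97 [375. 201.] [0.415 0.248] 652
jar1_mid 0.68 [161. 198.] [ 0.53  -0.296] 2986
cap1_mid 0.7 [268. 230.] [0.594 0.008] 6032
captray 0.66 [164. 197.] [ 0.496 -0.31 ] 2960
beaker 0.7 [326. 310.] [0.745 0.175] 876
saltpot 0.74 [172. 268.] [ 0.722 -0.192] 910
cup2 0.67 [423. 297.] [0.664 0.381] 1205
cup2 0.18 [269. 230.] [0.562 0.003] 5807
spat 0.75 [215. 172.] [ 0.371 -0.206] 204
spat 0.48 [325. 311.] [0.728 0.174] 894
side cam at [0.466 1.155 0.904]
nut_grip 0.81 [270. 204.] [0.571 0.025] 372
seat1 0.58 [270. 220.] [0.571 0.023] 3450
jar1_mid 0.65 [346. 207.] [ 0.358 -0.111] 328
jar1_mid 0.59 [326. 291.] [0.41  0.251] 836
jar1_mid 0.32 [291. 342.] [0.484 0.418] 518
jar1_mid 0.21 [291. 321.] [0.487 0.358] 682
captray 0.63 [306. 181.] [ 0.484 -0.304] 1487
beaker 0.89 [195. 260.] [0.748 0.173] 793
saltpot 0.84 [225. 183.] [ 0.735 -0.194] 561
cup2 0.72 [207. 318.] [0.677 0.366] 1270
spat 0.8 [348. 209.] [ 0.345 -0.167] 295
```

View pics/a.png

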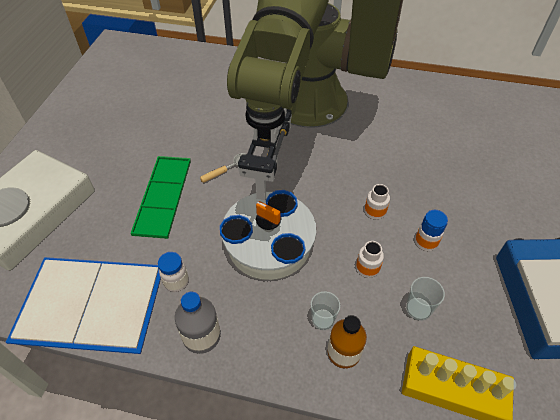

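View pics/b.png

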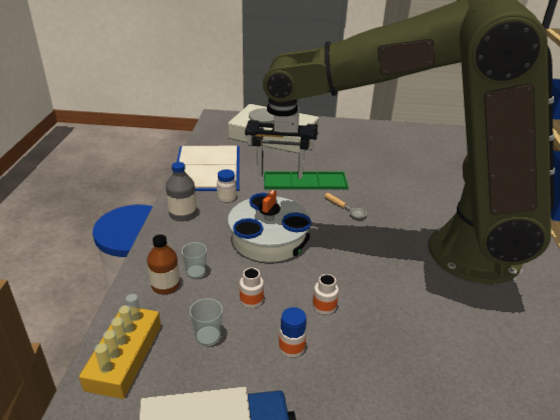

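The scene view shows the carousel (268,230), the orange wing (268,212), open jars at (377,201) and (370,258), and a capped jar at (432,230). The green tray is at (162,197). The side view agrees, so there is one cap only. Next I take a closer look with the wrist camera.

```bash
python3 - <<'E'
from h import *
im=pic('wrist','c.png'); K,M,t=cal('wrist'); print(K, np.round(-M.T@t,3), np.round(M,2))
for tg,z in [('nut_grip',.128),('seat1',.075),('jar1_mid',.044),('captray',.006)]:
    for r in robot.regions_of('wrist',tg)[:4]:
        print(tg,round(r['p'],2),np.round(r['uv']),np.round(back('wrist',r['uv'],z)[:2],3),r['mask'].sum())
# triangulated points clicked: jar B mouth, jar C cap top
def tri(a,b):
    A=[];
    for n,uv in (('scene',a),('side',b)):
        K,M,t=cal(n); P=K@np.c_[M,t]
        A+= [uv[0]*P[2]-P[0],uv[1]*P[2]-P[1]]
    v=np.linalg.svd(np.array(A))[2][-1]; return v[:3]/v[3]
for nm,a,b in [('A',(379,189),(327,281)),('B',(372,246),(251,274)),('C',(436,215),(293,315))]: print(nm,np.round(tri(a,b),3))
for c in [(158,157),(190,159),(167,237),(132,234)]: print(np.round(back('scene',c,.012)[:2],3))
E
```

```text
[[377.14581196   0.         284.24416252]
 [  0.         377.14581196 213.54252343]
 [  0.           0.           1.        ]] [0.551 0.084 0.386] [[ 1.   -0.   -0.  ]
 [-0.   -0.96  0.28]
 [-0.   -0.28 -0.96]]
nut_grip 0.84 [314. 207.] [0.571 0.013] 5076
seat1 0.97 [313. 179.] [0.575 0.022] 54738
seat1 0.74 [517.  11.] [0.723 0.149] 2000
seat1 0.67 [235. 413.] [ 0.5   -0.219] 3150
captray 0.72 [238. 413.] [ 0.493 -0.286] 3228
A [0.409 0.253 0.081]
B [0.589 0.254 0.084]
C [0.48  0.39  0.103]
[ 0.364 -0.379]
[ 0.35  -0.286]
[ 0.623 -0.249]
[ 0.635 -0.34 ]
```

View pics/c.png

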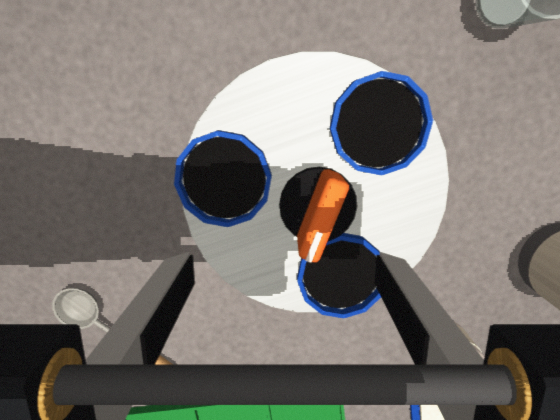

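The wrist view shows the seat rings at (223,178), (381,122) and (342,274). The wing's top edge on the right runs from about (349,185) to (323,262), and the tray is at the bottom.

```bash
python3 - <<'E'
from h import *
S=[back('wrist',u,.08)[:2] for u in [(223,178),(381,122.5),(342,275)]]
c=np.mean(S,0); print(np.round(S,4),'axis',np.round(c,4),[round(np.linalg.norm(s-c),4) for s in S])
a=back('wrist',(349,185),.148)[:2]; b=back('wrist',(323,262),.148)[:2]
d=a-b; print(np.round(a,3),np.round(b,3),'len',np.linalg.norm(d),'ang deg',np.degrees(np.arctan2(d[1],d[0])))
im=cv2.imread('pics/c.png'); h=cv2.cvtColor(im,cv2.COLOR_BGR2HSV)
m=cv2.inRange(h,(3,150,120),(20,255,255)); m[330:]=0
n,l,s,ce=cv2.connectedComponentsWithStats(m); i=1+s[1:,4].argmax(); pts=np.argwhere(l==i)[:,::-1].astype(np.float32); print(s[i],cv2.minAreaRect(pts))
st(); print(robot.state()['q'])
cv2.imwrite('pics/d.png',cv2.resize(im[150:290,250:410],(800,700))[:600])
E
```

```text
[[ 0.5002  0.0242]
 [ 0.6268  0.0685]
 [ 0.6017 -0.0632]] axis [0.5762 0.0098] [np.float64(0.0774), np.float64(0.0775), np.float64(0.0773)]
[0.592 0.033] [ 0.577 -0.021] len 0.05568613079734045 ang deg 74.16862202200086
[ 298  170   51   92 2074] ((321.23223876953125, 215.50738525390625), (30.079235076904297, 91.70631408691406), 22.380136489868164)
1.25 [ 0.55   -0.      0.1827] [-2.221 -2.221  0.   ] F [-0.3 -0.7  0.1] w 0.0943
[-6.66192580e-02  2.99925156e-01  1.52098088e+00  1.11753254e-06
  1.32070108e+00 -6.66152109e-02]
```

View pics/d.png

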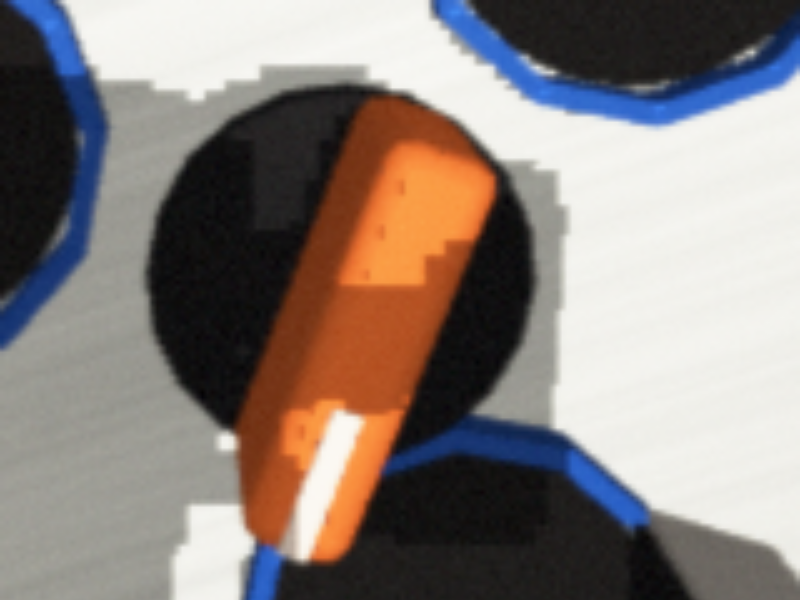

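```bash
python3 -m creep '[[10,26,0,0,0,0.16],[10,26,0,0,0,0.31],[10,26,30,0,0,0.31],[10,26,60,0,0,0.31],[10,26,71,0,0,0.31],[10,26,71,0,0,0.31],[10,26,71,0,0,0.31]]' 1; python3 -m creep '[[0,0,0,0,0,0],[0,0,0,0,0,0],[0,0,0,0,0,0],[0,0,0,0,0,0]]' 0; python3 -m creep '[[0,0,2,0,0,0],[0,0,4,0,0,0],[0,0,6,0,0,0],[0,0,6,0,0,0]]' 0; python3 -c "from workcell import robot;print(robot.state()['q'])"
```

```text
time: 2.12
tcp_pos: [0.5766, 0.01, 0.113]
ee_rot: [2.537, 1.851, 0.002]
force: [-0.3, 0.1, 0.1]
gripper_width: 0.0939
gripper_force: 0.0
time: 2.62
tcp_pos: [0.576, 0.01, 0.1118]
ee_rot: [2.538, 1.852, 0.0]
force: [0.3, -0.0, -0.3]
gripper_width: 0.0572
gripper_force: 0.0
time: 3.12
tcp_pos: [0.5759, 0.01, 0.1055]
ee_rot: [-2.538, -1.852, 0.0]
force: [2.1, -0.4, -1.5]
gripper_width: 0.0174
gripper_force: 1.0
[-4.62293643e-02  4.29434618e-01  1.53154450e+00 -3.52895769e-05
  1.18098827e+00  2.63757638e-01]
```

```bash
python3 -m creep '[[0,0,0,0,0,0],[0,0,0,0,0,0],[0,0,2,0,0,0],[0,0,2,0,0,0]]' 0;  python3 -m creep '[[0,0,2,0,0,0],[0,0,2,0,0,0]]' 0; python3 -m creep '[[0,0,2,0,0,0],[0,0,2,0,0,0]]' 0
```

```text
time: 3.62
tcp_pos: [0.5763, 0.0099, 0.1042]
ee_rot: [2.537, 1.851, 0.001]
force: [-0.3, -0.5, 3.5]
gripper_width: 0.0156
gripper_force: 29.9
time: 3.88
tcp_pos: [0.5762, 0.01, 0.102]
ee_rot: [2.537, 1.852, 0.001]
force: [1.1, -0.5, 5.3]
gripper_width: 0.0161
gripper_force: 29.9
time: 4.12
tcp_pos: [0.5765, 0.01, 0.1004]
ee_rot: [2.537, 1.851, 0.002]
force: [1.1, -0.0, 8.5]
gripper_width: 0.0155
gripper_force: 29.9
```

```bash
python3 -m creep '[[0,0,1,0,0,0],[0,0,1,0,0,0]]' 0;  python3 -m creep '[[0,0,1,0,0,0],[0,0,1,0,0,0]]' 0; python3 -m creep '[[0,0,0,0,0,0.18],[0,0,0,0,0,0.36],[0,0,0,0,0,0.36]]' 0
```

```text
time: 4.38
tcp_pos: [0.5767, 0.01, 0.1001]
ee_rot: [2.537, 1.851, 0.003]
force: [0.2, -1.3, 14.5]
gripper_width: 0.016
gripper_force: 30.0
time: 4.62
tcp_pos: [0.5769, 0.01, 0.0999]
ee_rot: [2.536, 1.851, 0.004]
force: [-3.5, 0.7, 21.6]
gripper_width: 0.0157
gripper_force: 30.0
time: 5.0
tcp_pos: [0.5777, 0.0095, 0.1]
ee_rot: [2.828, 1.362, 0.007]
force: [3.3, -2.7, 18.7]
gripper_width: 0.0153
gripper_force: 30.0
```

```bash
python3 -m creep '[[0,0,-0.5,0,0,0.16],[0,0,-0.5,0,0,0.32],[0,0,-0.5,0,0,0.48],[0,0,-0.5,0,0,0.64],[0,0,-0.5,0,0,0.8],[0,0,-0.5,0,0,0.8]]' 0;  python3 -m creep '[[0,0,0,0,0,0.16],[0,0,0,0,0,0.32],[0,0,0,0,0,0.48],[0,0,0,0,0,0.64],[0,0,0,0,0,0.8],[0,0,0,0,0,0.8]]' 0; python3 - <<'E'
from h import *
print(robot.state()['q'],robot.state()['torque'])
pic('wrist','e.png')
E
```

```text
time: 5.75
tcp_pos: [0.5784, 0.0081, 0.1005]
ee_rot: [3.134, 0.154, 0.011]
force: [8.0, -11.3, 13.9]
gripper_width: 0.0156
gripper_force: 30.1
time: 6.5
tcp_pos: [0.5776, 0.0069, 0.1007]
ee_rot: [2.947, -1.08, 0.01]
force: [-0.1, -20.0, 19.4]
gripper_width: 0.0157
gripper_force: 30.1
[-0.04904076  0.43498171  1.53558573 -0.00527034  1.16591327  2.22624747] [-4.21220496e+00  1.94705868e-01  1.48399024e-03]
```

View pics/e.png

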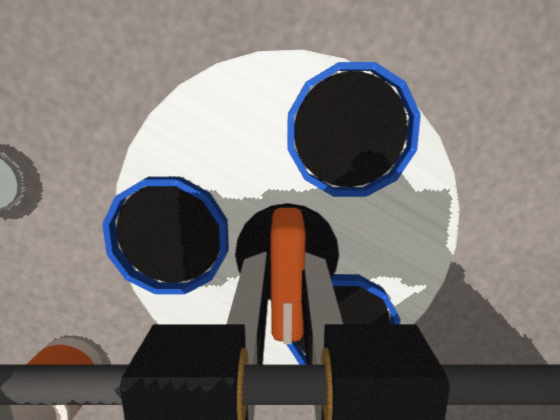

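Seats are visible at (166,235) and (354,129), and the wing is held at (288,275). I'll check whether the carousel slipped.

```bash
python3 - <<'E'
from h import *
S=[back('wrist',u,.075)[:2] for u in [(166,235),(354,129)]]
print(np.round(S,4)); m=np.mean(S,0); d=S[1]-S[0]; L=np.linalg.norm(d); print(L)
for s in (1,-1):
    c=m+s*np.array([-d[1],d[0]])/L*.039; print(np.round(c,4),np.degrees([np.arctan2(*(q-c)[::-1]) for q in S]))
print('before',[np.degrees(np.arctan2(y-.0098,x-.5762)) for x,y in [(.5002,.0242),(.6268,.0685),(.6017,-.0632)]])
w=R.from_rotvec(robot.state()['ee_rot']).as_matrix(); print('tool y deg',np.degrees(np.arctan2(w[1,1],w[0,1])))
E
```

```text
[[ 0.6281  0.0653]
 [ 0.6032 -0.0675]]
0.13506176089756713
[ 0.654  -0.0083] [ 109.38533533 -130.62869854]
[0.5773 0.0061] [ 49.37130146 -70.61466467]
before [np.float64(169.27114070198996), np.float64(49.23832570525275), np.float64(-70.74492221071618)]
tool y deg -130.14198844352697
```

```bash
python3 -m creep '[[0,0,-4,0,0,0],[0,0,-4,0,0,0],[0,0,-4,0,0,0],[0,0,-4,0,0,0],[0,0,-4,0,0,0],[0,0,-4,0,0,0],[0,0,-4,0,0,-0.01]]' 1;  python3 -m creep '[[0,0,0,0,0,-0.18],[0,0,0,0,0,-0.36],[0,0,0,0,0,-0.54],[0,0,0,0,0,-0.72],[0,0,0,0,0,-0.9],[0,0,0,0,0,-1.08],[0,0,0,0,0,-1.26],[0,0,0,0,0,-1.44]]' 1; python3 -m creep '[[0,0,0,0,0,-0.18],[0,0,0,0,0,-0.36],[0,0,0,0,0,-0.54],[0,0,0,0,0,-0.72],[0,0,0,0,0,-0.9],[0,0,0,0,0,-1.08],[0,0,0,0,0,-1.26],[0,0,0,0,0,-1.44]]' 1;  python3 -m creep '[[0,0,0,0,0,-0.18],[0,0,0,0,0,-0.25],[0,0,0,0,0,-0.25],[0,0,0,0,0,-0.25]]' 1; python3 - <<'E'
from h import *
st();print(robot.state()['q'])
C=cal('wrist');pic('wrist','f.png')
w=R.from_rotvec(robot.state()['ee_rot']).as_matrix(); print('tool x,y',w[:2,0],w[:2,1],'deg',np.degrees(np.arctan2(w[1,1],w[0,1])))
E
```

```text
time: 7.42
tcp_pos: [0.576, 0.01, 0.1022]
ee_rot: [-2.957, 1.06, 0.0]
force: [0.3, -0.4, -0.1]
gripper_width: 0.0819
gripper_force: 0.0
time: 8.43
tcp_pos: [0.576, 0.01, 0.1023]
ee_rot: [2.919, 1.161, 0.0]
force: [0.4, 0.5, -0.5]
gripper_width: 0.0941
gripper_force: 0.0
time: 9.43
tcp_pos: [0.576, 0.01, 0.1022]
ee_rot: [-1.429, -2.798, 0.0]
force: [-0.2, 0.1, 0.3]
gripper_width: 0.0943
gripper_force: 0.0
time: 9.93
tcp_pos: [0.576, 0.01, 0.1022]
ee_rot: [-1.081, -2.95, 0.0]
force: [-0.2, -0.1, 0.3]
gripper_width: 0.0938
gripper_force: 0.0
9.93 [0.576  0.01   0.1022] [-1.081 -2.95   0.   ] F [-0.2 -0.1  0.3] w 0.0938
[-4.62385369e-02  4.33021410e-01  1.53464154e+00 -1.31910364e-06
  1.17397000e+00 -9.14665068e-01]
tool x,y [-0.76346103  0.6458539 ] [0.6458539  0.76346103] deg 49.77027192363149
```

View pics/f.png

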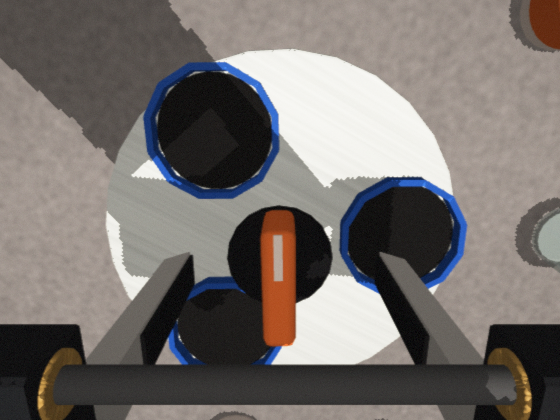

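The wing is released and lies along the image vertical at (278,275). Seats are at (212,130) and (403,235). I'll refine the axis before regripping.

```bash
python3 - <<'E'
from h import *
S=[back('wrist',u,.08)[:2] for u in [(212,130),(403,235)]]
m=np.mean(S,0); d=S[1]-S[0]; L=np.linalg.norm(d); print(L)
w=R.from_rotvec(robot.state()['ee_rot']).as_matrix(); p=robot.state()['tcp_pos']
for s in (1,-1):
    c=m+s*np.array([-d[1],d[0]])/L*.039; print(np.round(c,4),np.degrees([np.arctan2(*(q-c)[::-1]) for q in S]), 'tool shift mm',1000*(w.T@(np.r_[c,p[2]]-p)))
print('wing top', [np.round(1000*w.T@(back('wrist',u,.148)-p),1) for u in [(277,212),(279,345)]])
E
```

```text
0.13419682361432073
[0.5469 0.0824] [-129.10426708   -9.4376432 ] tool shift mm [6.90139451e+01 3.65297281e+01 8.70613089e-04]
[0.5745 0.0095] [170.5623568   50.89573292] tool shift mm [ 8.20835408e-01 -1.33450026e+00  2.79447948e-05]
wing top [array([ 37.3,  -2.1, -45.8]), array([-29.7,  -1.5, -45.8])]
```

```bash
python3 -m creep '[[0,-1.5,-8,0,0,0],[0,-1.5,-8,0,0,0],[0,-1.5,-8,0,0,0],[0,-1.5,-8,0,0,0],[0,-1.5,-8,0,0,0],[0,-1.5,-8,0,0,0],[0,-1.5,-8,0,0,0],[0,-1.5,-8,0,0,0]]' 0; python3 -m creep '[[0,0,0,0,0,0],[0,0,0,0,0,0],[0,0,3,0,0,0],[0,0,5,0,0,0],[0,0,7,0,0,0],[0,0,8.5,0,0,0],[0,0,8.5,0,0,0]]' 0;  python3 -m creep '[[0,0,1,0,0,0],[0,0,1,0,0,0]]' 0
```

```text
time: 10.98
tcp_pos: [0.575, 0.0088, 0.1102]
ee_rot: [-1.078, -2.951, 0.0]
force: [-0.3, -0.3, 0.8]
gripper_width: 0.0175
gripper_force: 0.4
time: 11.85
tcp_pos: [0.5753, 0.0081, 0.1046]
ee_rot: [1.078, 2.949, -0.001]
force: [-15.3, -6.6, 30.8]
gripper_width: 0.0157
gripper_force: 30.1
time: 12.1
tcp_pos: [0.5755, 0.0081, 0.1044]
ee_rot: [1.077, 2.948, -0.001]
force: [-19.4, -7.1, 38.0]
gripper_width: 0.0157
gripper_force: 30.1
```

```bash
python3 -m creep '[[0,0,-2.5,0,0,0],[0,0,-2.5,0,0,0],[0,0,-2.5,0,0,0.05],[0,0,-2.5,0,0,0.05]]' 0; python3 -m creep '[[0,0,0,0,0,0.16],[0,0,0,0,0,0.32],[0,0,0,0,0,0.32]]' 0;
```

```text
time: 12.6
tcp_pos: [0.5752, 0.0083, 0.1049]
ee_rot: [1.153, 2.921, -0.001]
force: [-9.3, -5.3, 19.6]
gripper_width: 0.0155
gripper_force: 30.1
time: 12.98
tcp_pos: [0.5754, 0.0086, 0.1048]
ee_rot: [1.605, 2.698, 0.001]
force: [-7.8, -5.2, 17.3]
gripper_width: 0.0159
gripper_force: 30.1
```

```bash
for i in 1; do python3 -m creep '[[0,0,0,0,0,0.1],[0,0,0,0,0,0.2],[0,0,0,0,0,0.2]]' 0; python3 -c "from workcell import robot;s=robot.state();print(s['torque'],s['q'][5])"; done;  python3 -m creep '[[0,0,0,0,0,0.1],[0,0,0,0,0,0.2],[0,0,0,0,0,0.2]]' 0; python3 -c "from workcell import robot;s=robot.state();print(s['torque'],s['q'][5])"; python3 -m creep '[[0,0,0,0,0,0.1],[0,0,0,0,0,0.2],[0,0,0,0,0,0.2]]' 0; python3 -c "from workcell import robot;s=robot.state();print(s['torque'],s['q'][5])"
```

```text
time: 13.35
tcp_pos: [0.5756, 0.0087, 0.1048]
ee_rot: [1.865, 2.526, 0.002]
force: [-6.4, -3.2, 15.8]
gripper_width: 0.0155
gripper_force: 30.0
[-0.71228826  1.30529686  0.02855476] -0.3470029232767925
time: 13.72
tcp_pos: [0.5759, 0.0087, 0.1048]
ee_rot: [2.108, 2.326, 0.003]
force: [-4.2, -2.8, 15.7]
gripper_width: 0.0154
gripper_force: 30.0
[-0.63981085  0.97670997 -0.04358191] -0.14686336470950961
time: 14.1
tcp_pos: [0.5761, 0.0087, 0.1048]
ee_rot: [2.329, 2.104, 0.004]
force: [-1.8, -3.6, 14.0]
gripper_width: 0.0156
gripper_force: 30.0
[-0.63495534  0.57718485 -0.13738486] 0.053215938302977994
```

```bash
python3 -m creep '[[0,0,0.5,0,0,0.1],[0,0,0.5,0,0,0.15],[0,0,0.5,0,0,0.15]]' 0; python3 - <<'E'
from h import *
s=robot.state();print(s['torque'],s['q'][5])
pic('wrist','g.png')
E
```

```text
time: 14.48
tcp_pos: [0.5764, 0.0087, 0.1048]
ee_rot: [2.479, 1.925, 0.005]
force: [-3.4, -2.8, 16.8]
gripper_width: 0.0155
gripper_force: 30.1
[-0.61771819  0.60170295  0.36537685] 0.2020917265148563
```

View pics/g.png

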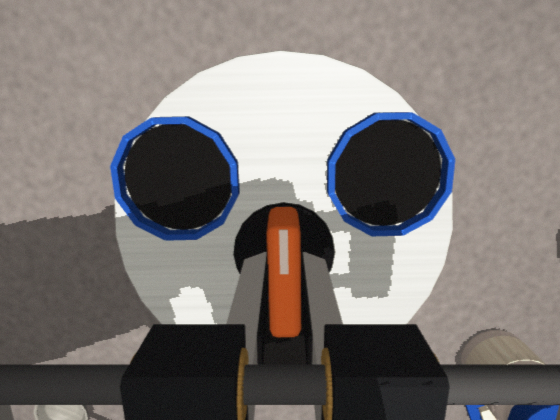

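Both seats in view sit at (175,178) and (391,174), with the wing upright at (284,270). I'll compute how far the tray turned.

```bash
python3 - <<'E'
from h import *
S=[back('wrist',u,.0765)[:2] for u in [(175,178),(391,174)]]
m=np.mean(S,0); d=S[1]-S[0]; L=np.linalg.norm(d); print(L)
w=R.from_rotvec(robot.state()['ee_rot']).as_matrix()
for s in (1,-1):
    c=m+s*np.array([-d[1],d[0]])/L*.039; print(np.round(c,4),np.degrees([np.arctan2(*(q-c)[::-1]) for q in S]))
print(np.degrees(np.arctan2(w[1,1],w[0,1])))
E
```

```text
0.13410107019917508
[0.5949 0.0855] [-163.13486765  -43.50378613]
[0.5769 0.0096] [136.49621387  16.86513235]
-14.31074192356403
```

```bash
python3 -m creep '[[0,0,1.5,0,0,0],[0,0,1.5,0,0,0.08],[0,0,1.5,0,0,0.16],[0,0,1.5,0,0,0.16]]' 0; python3 -c "from workcell import robot;s=robot.state();print(s['torque'],s['q'][5])"; python3 -m creep '[[0,0,0,0,0,0.08],[0,0,0,0,0,0.16],[0,0,0,0,0,0.16]]' 0; python3 - <<'E'
from h import *
s=robot.state();print(s['torque'],s['q'][5])
pic('wrist','g2.png')
K,M,t=cal('wrist'); w=R.from_rotvec(s['ee_rot']).as_matrix();print('tooly',np.degrees(np.arctan2(w[1,1],w[0,1])))
im=cv2.imread('pics/g2.png');h=cv2.cvtColor(im,cv2.COLOR_BGR2HSV);m=cv2.inRange(h,(105,150,80),(125,255,255));m[320:]=0
n,l,ss,ce=cv2.connectedComponentsWithStats(m)
S=[]
for i in range(1,n):
    if ss[i,4]>400:
        e=cv2.fitEllipse(cv2.convexHull(np.argwhere(l==i)[:,::-1].astype(np.int32))); p=back('wrist',e[0],.0765)[:2]; print(e,p,np.degrees(np.arctan2(p[1]-.0088,p[0]-.5765)))
E
```

```text
time: 15.02
tcp_pos: [0.5767, 0.0088, 0.1044]
ee_rot: [2.624, 1.721, 0.007]
force: [-6.5, -2.1, 26.9]
gripper_width: 0.0173
gripper_force: 33.4
[-0.44121291  1.24997633  0.78794991] 0.36200333853969724
time: 15.4
tcp_pos: [0.5768, 0.0085, 0.1044]
ee_rot: [2.753, 1.506, 0.007]
force: [-6.1, -3.8, 26.2]
gripper_width: 0.018
gripper_force: 33.8
[-0.78090495  1.07857886  0.84195968] 0.5219960737325835
tooly -32.657451421844485
((378.37213134765625, 154.98162841796875), (124.4030532836914, 133.16317749023438), 46.631309509277344) [0.65387737 0.02218207] 9.811990835545451
((167.623779296875, 197.83018493652344), (119.22803497314453, 128.56808471679688), 118.05315399169922) [0.52920614 0.07025691] 127.57990338166415
```

The torque of 0.84 N m is about ten times the turning torque, and the tray now slips along with the nut. The tray-relative turn adds up to the stop, so the nut is tight. I release it, rise, and go look at jar A.

```bash
python3 -m creep '[[0,0,-2,0,0,-0.08],[0,0,-2,0,0,-0.08],[0,0,-4,0,0,-0.08],[0,0,-4,0,0,-0.08],[0,0,-4,0,0,-0.08],[0,0,-4,0,0,-0.08],[0,0,-60,0,0,-0.16],[0,0,-110,0,0,-0.33]]' 1; python3 -m creep '[[0,0,-30,0,0,-0.16],[0,0,-30,0,0,-0.24],[0,0,-30,0,0,-0.24],[0,0,-30,0,0,-0.24]]' 1; python3 - <<'E'
from h import *
s=st(); w=R.from_rotvec(s['ee_rot']).as_matrix();print('tooly',np.degrees(np.arctan2(w[1,1],w[0,1])),s['q'])
pic('wrist','h.png')
E
```

```text
time: 16.45
tcp_pos: [0.5749, 0.0088, 0.2128]
ee_rot: [-2.467, -1.944, 0.0]
force: [-0.3, -0.0, 0.8]
gripper_width: 0.0924
gripper_force: 0.0
time: 16.95
tcp_pos: [0.5749, 0.0088, 0.2408]
ee_rot: [-2.223, -2.219, 0.001]
force: [-0.5, -0.1, 0.2]
gripper_width: 0.0941
gripper_force: 0.0
16.95 [0.5749 0.0088 0.2408] [-2.223e+00 -2.219e+00  1.000e-03] F [-0.5 -0.1  0.2] w 0.0941
tooly -0.11183515983150401 [-4.83156486e-02  3.20592465e-01  1.35996253e+00 -2.59737403e-05
  1.46184610e+00 -4.63609174e-02]
```

View pics/h.png

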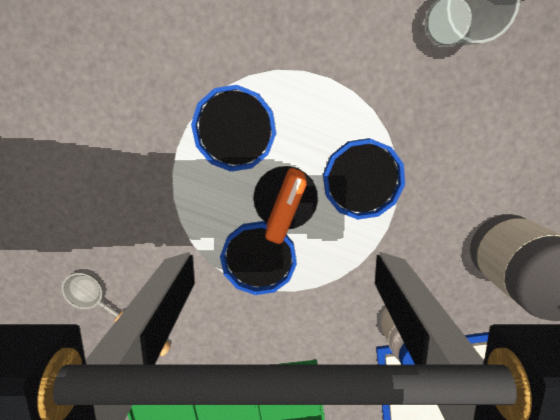

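The nut is free and the rings are all visible at (234,127), (364,178) and (259,257). Moving over jar A.

```bash
cat >> h.py <<'E'
AX=np.array([.5762,.0088])
def rings(f,zt=.08):
    C=cal('wrist'); im=robot.grab_frame('wrist'); cv2.imwrite('pics/'+f,im[:,:,::-1])
    h=cv2.cvtColor(im,cv2.COLOR_RGB2HSV); m=cv2.inRange(h,(105,150,80),(125,255,255)); m[325:]=0
    n,l,s,_=cv2.connectedComponentsWithStats(m); out=[]
    for i in range(1,n):
        if s[i,4]>250:
            e=cv2.fitEllipse(cv2.convexHull(np.argwhere(l==i)[:,::-1].astype(np.int32))); p=back('wrist',e[0],zt,C)[:2]
            d=p-AX; print('ring',np.round(e[0]),np.round(e[1]),np.round(p,4),'r',round(np.hypot(*d),4),'deg',round(np.degrees(np.arctan2(d[1],d[0])),1))
def tool(p):
    s=robot.state(); w=R.from_rotvec(s['ee_rot']).as_matrix(); print('tool shift mm',np.round(1000*w.T@(np.array(p)-s['tcp_pos']),1),'tooly',round(np.degrees(np.arctan2(w[1,1],w[0,1])),1),'q6',round(s['q'][5],2))
E
python3 - <<'E'
from h import *
rings('h2.png')
E
python3 -m creep '[[50,-35,0,0,0,0],[100,-70,0,0,0,0],[150,-100,0,0,0,0],[200,-135,0,0,0,0],[244,-166,0,0,0,0],[244,-166,0,0,0,0],[244,-166,0,0,0,0],[244,-166,0,0,0,0]]' 1
python3 - <<'E'
from h import *
st(); pic('wrist','i.png')
for tg in ['jar1_mid']:
    for r in robot.regions_of('wrist',tg)[:4]:
        ys,xs=np.nonzero(r['mask']); print(round(r['p'],2),np.round(r['uv']),np.round(back('wrist',r['uv'],.06)[:2],3),r['mask'].sum(),xs.min(),xs.max(),ys.min(),ys.max())
E
```

```text
ring [233. 128.] [82. 86.] [0.5273 0.07  ] r 0.0784 deg 128.6
ring [364. 178.] [78. 82.] [0.653  0.0211] r 0.0778 deg 9.1
ring [258. 258.] [72. 74.] [ 0.5477 -0.0628] r 0.077 deg -111.7
time: 18.05
tcp_pos: [0.4097, 0.252, 0.2411]
ee_rot: [2.223, 2.219, -0.0]
force: [0.4, -0.4, -0.2]
gripper_width: 0.0941
gripper_force: 0.0
18.05 [0.4097 0.252  0.2411] [ 2.223  2.219 -0.   ] F [ 0.4 -0.4 -0.2] w 0.0941
0.82 [287. 178.] [0.413 0.261] 2604 260 314 147 206
```

View pics/i.png

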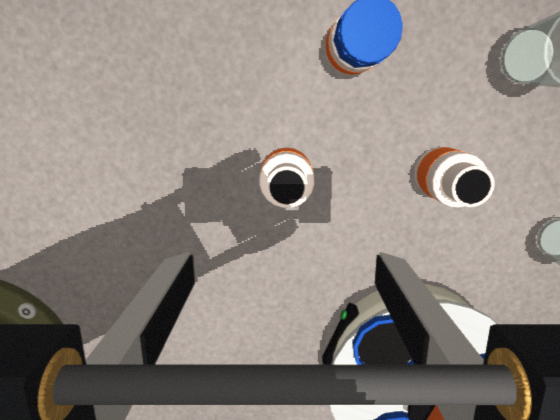

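The wrist view shows jar A's mouth at (287,186), jar B's at (472,185) and jar C's blue cap top at (369,32).

```bash
python3 - <<'E'
from h import *
for n,uv,z in [('A',(287,186),.088),('B',(472,185),.088),('C',(369,32),.102)]:
    p=back('wrist',uv,z); print(n,np.round(p,4)); tool([p[0],p[1],.035])
E
```

```text
A [0.4127 0.2585 0.088 ]
tool shift mm [  6.5   3.2 206.1] tooly -0.1 q6 0.48
B [0.5907 0.2591 0.088 ]
tool shift mm [  7.4 181.2 206.1] tooly -0.1 q6 0.48
C [0.4806 0.3915 0.102 ]
tool shift mm [139.6  70.8 206.1] tooly -0.1 q6 0.48
```

```bash
python3 -m creep '[[6,3,50,0,0,0],[6,3,100,0,0,0],[6,3,150,0,0,0],[6,3,190,0,0,0],[6,3,206,0,0,0],[6,3,206,0,0,0],[6,3,206,0,0,0]]' 1; python3 -m creep '[[0,0,0,0,0,0],[0,0,0,0,0,0],[0,0,0,0,0,0],[0,0,0,0,0,0],[0,0,0,0,0,0],[0,0,0,0,0,0],[0,0,0,0,0,0]]' 0
```

```text
time: 19.02
tcp_pos: [0.4129, 0.2592, 0.0367]
ee_rot: [2.221, 2.221, 0.003]
force: [-0.2, -0.2, -0.2]
gripper_width: 0.0942
gripper_force: 0.0
time: 19.9
tcp_pos: [0.412, 0.2589, 0.0353]
ee_rot: [-2.221, -2.221, 0.0]
force: [-1.7, 0.1, 3.4]
gripper_width: 0.0564
gripper_force: 30.0
```

```bash
python3 -m creep '[[0,0,-50,0,0,0],[0,0,-110,0,0,0],[-20,15,-170,0,0,-0.12],[-65,40,-170,0,0,-0.28],[-110,65,-170,0,0,-0.44],[-150,90,-170,0,0,-0.6],[-185,112,-170,0,0,-0.68],[-189,115,-170,0,0,-0.68]]' 0; python3 -m creep '[[0,0,0,0,0,0],[0,0,0,0,0,0]]' 0; python3 - <<'E'
from h import *
st(); rings('j.png'); tool([.5273,.07,.105])
E
```

```text
time: 20.9
tcp_pos: [0.5276, 0.0678, 0.2045]
ee_rot: [-1.356, -2.833, 0.001]
force: [-0.5, 0.4, -2.1]
gripper_width: 0.0564
gripper_force: 30.0
time: 21.15
tcp_pos: [0.5266, 0.0708, 0.2052]
ee_rot: [-1.352, -2.835, -0.0]
force: [0.5, 0.4, -3.3]
gripper_width: 0.0569
gripper_force: 30.0
21.15 [0.5266 0.0708 0.2052] [-1.352 -2.835 -0.   ] F [ 0.5  0.4 -3.3] w 0.0569
ring [282. 200.] [86. 88.] [0.5265 0.0697] r 0.0786 deg 129.2
tool shift mm [ -1.    0.  100.3] tooly 39.0 q6 -0.62
```

View pics/j.png

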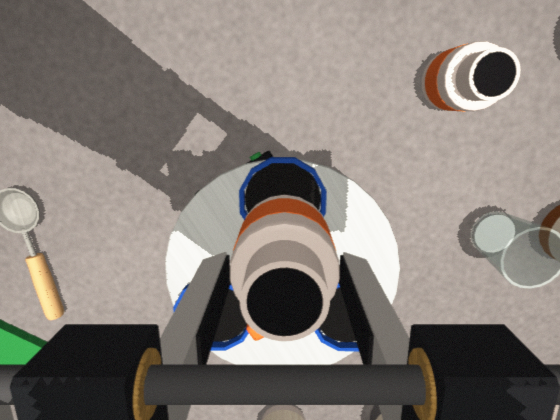

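Held jar A's mouth is at (284,302) and the target ring shows above it at (283,195).

```bash
python3 - <<'E'
from h import *
p=back('wrist',(284,302),.258); print(np.round(p,4),'jar rel tcp:'); tool([p[0],p[1],.2052])
E
```

```text
[0.5287 0.0695 0.258 ] jar rel tcp:
tool shift mm [-2.3  0.8  0.1] tooly 39.0 q6 -0.62
```

```bash
python3 -m creep '[[1,0,40,0,0,0],[1,0,80,0,0,0],[1,0,92,0,0,0],[1,0,96,0,0,0],[1,0,99,0,0,0],[1,0,99,0,0,0]]' 0; python3 -m creep '[[0,0,1,0,0,0],[0,0,1,0,0,0]]' 0
```

```text
time: 21.95
tcp_pos: [0.5268, 0.0707, 0.1071]
ee_rot: [1.353, 2.834, 0.001]
force: [-0.1, -0.2, -1.7]
gripper_width: 0.057
gripper_force: 30.0
time: 22.2
tcp_pos: [0.5265, 0.0706, 0.1055]
ee_rot: [1.353, 2.835, 0.0]
force: [-0.0, 0.6, -1.8]
gripper_width: 0.0569
gripper_force: 30.0
```

```bash
python3 -m creep '[[0,0,1.5,0,0,0],[0,0,1.5,0,0,0]]' 0; python3 -m creep '[[0,0,0,0,0,0],[0,0,0,0,0,0],[0,0,0,0,0,0],[0,0,0,0,0,0]]' 0.85; python3 -m creep '[[0,0,-40,0,0,0],[0,0,-90,0,0,0],[0,0,-145,0,0,0],[0,0,-145,0,0,0],[0,0,-145,0,0,0]]' 1; python3 - <<'E'
from h import *
st(); rings('k.png')
r=robot.regions_of('wrist','jar1_mid'); C=cal('wrist')
for q in r: print(q['p'],q['uv'],q['mask'].sum())
E
```

```text
time: 22.45
tcp_pos: [0.5265, 0.0708, 0.104]
ee_rot: [1.353, 2.835, 0.001]
force: [-0.6, 0.8, 2.0]
gripper_width: 0.0569
gripper_force: 30.0
time: 22.95
tcp_pos: [0.5264, 0.0706, 0.1037]
ee_rot: [1.353, 2.835, -0.0]
force: [-0.2, 0.2, 0.4]
gripper_width: 0.0799
gripper_force: 0.0
time: 23.58
tcp_pos: [0.5261, 0.0706, 0.2479]
ee_rot: [-1.353, -2.834, 0.001]
force: [-0.3, -0.1, -0.4]
gripper_width: 0.0941
gripper_force: 0.0
23.57 [0.5261 0.0706 0.2479] [-1.353e+00 -2.834e+00  1.000e-03] F [-0.3 -0.1 -0.4] w 0.0941
ring [283. 190.] [77. 78.] [0.5266 0.0698] r 0.0787 deg 129.1
ring [223. 280.] [41. 61.] [ 0.539  -0.0487] r 0.0685 deg -122.9
ring [344. 294.] [67. 72.] [0.6513 0.0212] r 0.0761 deg 9.4
ring [220. 304.] [43. 66.] [ 0.5528 -0.0745] r 0.0865 deg -105.7
0.75 [283.8, 197.4] 3740
```

View pics/k.png

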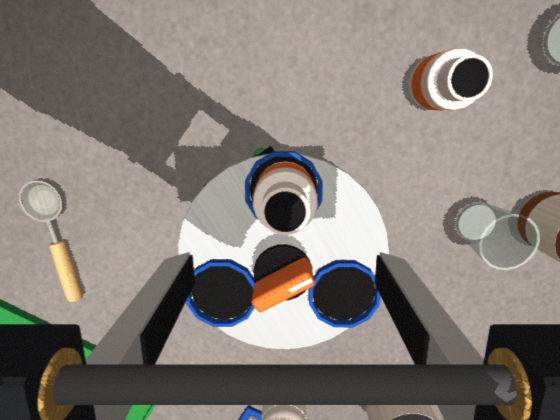

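Jar A stands inside its ring at (283,190). Jar B's mouth is at (469,77).

```bash
python3 - <<'E'
from h import *
p=back('wrist',(469,77),.088); print(np.round(p,4)); tool([.5907,.259,.035]);tool([p[0],p[1],.035])
E
```

```text
[0.5903 0.2581 0.088 ]
tool shift mm [105.5 169.2 212.1] tooly 39.0 q6 -0.62
tool shift mm [105.  168.3 212.1] tooly 39.0 q6 -0.62
```

```bash
python3 -m creep '[[20,33,0,0,0,-0.17],[40,65,0,0,0,-0.35],[60,98,0,0,0,-0.52],[80,130,0,0,0,-0.7],[100,160,0,0,0,-0.88],[105,168,0,0,0,-1.05],[105,168,0,0,0,-1.05],[105,168,0,0,0,-1.05]]' 1; python3 - <<'E'
from h import *
st();pic('wrist','l.png'); C=cal('wrist')
im=cv2.imread('pics/l.png'); print(proj('wrist',(.5905,.2585,.088)))
g=cv2.cvtColor(im,cv2.COLOR_BGR2GRAY)
m=(g[120:260,200:370]<60).astype(np.uint8); n,l,s,c=cv2.connectedComponentsWithStats(m)
for i in range(1,n):
    if s[i,4]>200: u=c[i]+[200,120]; p=back('wrist',u,.088); print(s[i],u,np.round(p,4)); tool([p[0],p[1],.035])
E
```

```text
time: 24.68
tcp_pos: [0.5908, 0.2573, 0.2481]
ee_rot: [0.243, -3.131, 0.001]
force: [0.3, 1.6, 0.3]
gripper_width: 0.0939
gripper_force: 0.0
24.68 [0.5908 0.2573 0.2481] [ 2.430e-01 -3.131e+00  1.000e-03] F [0.3 1.6 0.3] w 0.0939
[284.54654415 188.86356611]
[ 68  54  33  32 825] [283.80363636 189.51757576] [0.5913 0.2579 0.088 ]
tool shift mm [ -0.6   0.6 213.5] tooly 98.9 q6 -1.37
```

```bash
python3 -m creep '[[0,0,50,0,0,0],[0,0,100,0,0,0],[0,0,150,0,0,0],[0,0,195,0,0,0],[0,0,213,0,0,0],[0,0,213,0,0,0]]' 1; python3 -m creep '[[0,0,0,0,0,0],[0,0,0,0,0,0],[0,0,0,0,0,0],[0,0,0,0,0,0],[0,0,0,0,0,0],[0,0,0,0,0,0],[0,0,0,0,0,0]]' 0; python3 -c "
from h import *
tool([.653,.0212,.205])"
```

```text
time: 25.48
tcp_pos: [0.591, 0.2576, 0.0357]
ee_rot: [0.248, -3.131, 0.0]
force: [0.6, 0.2, 0.7]
gripper_width: 0.0941
gripper_force: 0.0
time: 26.35
tcp_pos: [0.5912, 0.2579, 0.0361]
ee_rot: [-0.25, 3.131, 0.0]
force: [-0.6, -1.9, 6.0]
gripper_width: 0.0564
gripper_force: 30.0
tool shift mm [ -23.6 -243.5 -168.9] tooly 99.1 q6 -1.38
```

```bash
python3 -m creep '[[0,0,-50,0,0,0],[0,0,-110,0,0,0],[0,-30,-168,0,0,0],[-5,-80,-168,0,0,0],[-12,-135,-168,0,0,0],[-18,-190,-168,0,0,0],[-24,-235,-168,0,0,0],[-24,-243,-168,0,0,0]]' 0; python3 -m creep '[[0,0,0,0,0,0],[0,0,0,0,0,0],[0,0,0,0,0,0]]' 0; python3 - <<'E'
from h import *
st(); rings('m.png'); tool([.653,.0212,.105])
print('jar mouth exp',proj('wrist',np.r_[robot.state()['tcp_pos'][:2],.257]))
im=cv2.imread('pics/m.png'); g=cv2.cvtColor(im,cv2.COLOR_BGR2GRAY)
m=(g[240:350,225:340]<60).astype(np.uint8); n,l,s,c=cv2.connectedComponentsWithStats(m)
for i in range(1,n):
    if s[i,4]>800: u=c[i]+[225,240]; p=back('wrist',u,.257); print(s[i],u,np.round(p,4))
E
```

```text
time: 27.35
tcp_pos: [0.6533, 0.0193, 0.2026]
ee_rot: [0.245, -3.13, -0.0]
force: [-1.0, 0.3, -2.2]
gripper_width: 0.0567
gripper_force: 30.0
time: 27.72
tcp_pos: [0.6531, 0.023, 0.2038]
ee_rot: [-0.252, 3.131, 0.0]
force: [0.6, 0.5, -1.7]
gripper_width: 0.0564
gripper_force: 30.0
27.73 [0.6531 0.023  0.2038] [-0.252  3.131  0.   ] F [ 0.6  0.5 -1.7] w 0.0564
ring [196.  53.] [ 97. 108.] [ 0.5461 -0.0649] r 0.0796 deg -112.2
ring [364.  56.] [ 97. 107.] [0.5261 0.0687] r 0.078 deg 129.9
ring [279. 195.] [85. 87.] [0.651  0.0188] r 0.0755 deg 7.6
ring [ 26. 193.] [37. 55.] [ 0.6847 -0.2031] r 0.2381 deg -62.9
ring [ 50. 270.] [ 60. 114.] [ 0.7567 -0.1833] r 0.2636 deg -46.8
tool shift mm [ 0.4 -1.6 98.8] tooly 99.2 q6 -1.75
jar mouth exp [282.70719342 295.71684625]
[  22   21   76   69 4032] [284.31175595 295.0203373 ] [0.6526 0.0234 0.257 ]
```

```bash
python3 -m creep '[[1,-2,40,0,0,0],[1,-2,80,0,0,0],[1,-2,90,0,0,0],[1,-2,95,0,0,0],[1,-2,98,0,0,0],[1,-2,98,0,0,0]]' 0; python3 -m creep '[[0,0,1.5,0,0,0],[0,0,1.5,0,0,0]]' 0
```

```text
time: 28.52
tcp_pos: [0.653, 0.0197, 0.1067]
ee_rot: [-0.25, 3.13, -0.0]
force: [-0.4, -0.2, -1.7]
gripper_width: 0.0565
gripper_force: 30.0
time: 28.78
tcp_pos: [0.6528, 0.0196, 0.1047]
ee_rot: [-0.25, 3.131, -0.0]
force: [0.1, 0.4, -0.3]
gripper_width: 0.0568
gripper_force: 30.0
```

```bash
python3 -m creep '[[0,0,1,0,0,0],[0,0,1,0,0,0]]' 0; python3 -m creep '[[0,0,0,0,0,0],[0,0,0,0,0,0],[0,0,0,0,0,0],[0,0,0,0,0,0]]' 0.85; python3 -m creep '[[0,0,-40,0,0,0],[0,0,-95,0,0,0],[0,0,-145,0,0,0],[0,0,-145,0,0,0],[0,0,-145,0,0,0]]' 1; python3 - <<'E'
from h import *
st(); rings('n.png'); tool([.4806,.3915,.25])
E
```

```text
time: 29.02
tcp_pos: [0.6527, 0.0196, 0.1034]
ee_rot: [-0.25, 3.131, -0.0]
force: [2.2, -0.8, 0.7]
gripper_width: 0.0566
gripper_force: 30.0
time: 29.52
tcp_pos: [0.6525, 0.0196, 0.1032]
ee_rot: [0.25, -3.131, -0.0]
force: [-0.3, -0.1, 1.0]
gripper_width: 0.0801
gripper_force: 0.0
time: 30.15
tcp_pos: [0.6523, 0.0197, 0.2472]
ee_rot: [0.25, -3.13, -0.0]
force: [0.2, 0.2, -0.9]
gripper_width: 0.094
gripper_force: 0.0
30.15 [0.6523 0.0197 0.2472] [ 0.25 -3.13 -0.  ] F [ 0.2  0.2 -0.9] w 0.094
ring [211.  61.] [84. 93.] [ 0.5462 -0.0645] r 0.0792 deg -112.2
ring [358.  63.] [85. 93.] [0.5267 0.0687] r 0.0777 deg 129.6
ring [283. 187.] [76. 77.] [0.6515 0.0189] r 0.0759 deg 7.6
ring [ 38. 187.] [41. 78.] [ 0.6901 -0.2227] r 0.258 deg -63.8
ring [ 79. 266.] [ 62. 119.] [ 0.7705 -0.182 ] r 0.2723 deg -44.5
tool shift mm [110.4 394.3  -2.9] tooly 99.1 q6 -1.76
```

View pics/n.png

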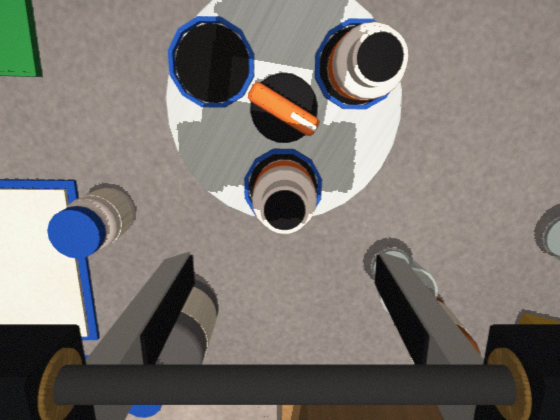

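Jars A (361,63) and B (283,190) stand in their rings; the free seat is at (211,61). Now I go to jar C.

```bash
python3 -m creep '[[14,50,0,0,0,0.17],[28,100,0,0,0,0.35],[42,150,0,0,0,0.52],[56,200,0,0,0,0.7],[70,250,0,0,0,0.88],[84,300,0,0,0,1.05],[98,350,0,0,0,1.22],[110,394,0,0,0,1.4]]' 1;  python3 -m creep '[[0,0,0,0,0,0.17],[0,0,0,0,0,0.33],[0,0,0,0,0,0.33],[0,0,0,0,0,0.33]]' 1; python3 - <<'E'
from h import *
st();pic('wrist','o.png'); C=cal('wrist'); print(proj('wrist',(.4806,.3915,.102)))
im=cv2.imread('pics/o.png');h=cv2.cvtColor(im,cv2.COLOR_BGR2HSV);m=cv2.inRange(h,(100,120,40),(128,255,255));m[330:]=0
n,l,s,c=cv2.connectedComponentsWithStats(m)
for i in range(1,n):
    if s[i,4]>600: p=back('wrist',c[i],.095); print(s[i],c[i],np.round(p,4)); tool([p[0],p[1],.077])
cv2.imwrite('pics/o2.png',im[60:320,150:420])
E
```

```text
time: 31.2
tcp_pos: [0.4801, 0.3926, 0.2467]
ee_rot: [-1.833, -2.551, 0.004]
force: [0.1, 0.7, -0.3]
gripper_width: 0.0938
gripper_force: 0.0
time: 31.7
tcp_pos: [0.4814, 0.391, 0.2475]
ee_rot: [-2.218, -2.225, 0.002]
force: [0.3, 0.4, -0.6]
gripper_width: 0.0942
gripper_force: 0.0
31.7 [0.4814 0.391  0.2475] [-2.218e+00 -2.225e+00  2.000e-03] F [ 0.3  0.4 -0.6] w 0.0942
[282.93234304 193.84642898]
[288   0  77  18 782] [315.96547315   6.02813299] [0.5083 0.553  0.095 ]
tool shift mm [161.9  27.4 170.7] tooly 0.2 q6 0.62
[ 258  159   55   59 2467] [284.81840292 188.47790839] [0.4824 0.3951 0.095 ]
tool shift mm [  4.2   1.  170.8] tooly 0.2 q6 0.62
```

View pics/o2.png

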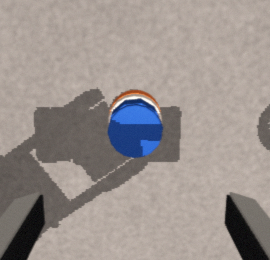

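The cap top is at about (285,190), centred under the tool. I descend and grip it.

```bash
python3 -m creep '[[3,1,50,0,0,0],[3,1,100,0,0,0],[3,1,150,0,0,0],[3,1,171,0,0,0],[3,1,171,0,0,0],[3,1,171,0,0,0]]' 1; python3 -m creep '[[0,0,0,0,0,0],[0,0,0,0,0,0],[0,0,0,0,0,0],[0,0,0,0,0,0],[0,0,0,0,0,0],[0,0,0,0,0,0],[0,0,0,0,0,0]]' 0; python3 -m creep '[[0,0,-5,0,0,0],[0,0,-15,0,0,0],[0,0,-30,0,0,0],[0,0,-50,0,0,0],[0,0,-90,0,0,0],[0,0,-130,0,0,0],[0,0,-130,0,0,0]]' 0;  python3 - <<'E'
from h import *
pic('wrist','p.png'); pic('scene','p2.png')
for tg,z in [('captray',.006)]:
  for r in robot.regions_of('scene',tg)[:2]: print(r['p'],r['uv'],back('scene',r['uv'],z))
m=r=robot.regions_of('scene','captray')[0]['mask'].astype(np.uint8)
c=max(cv2.findContours(m,0,2)[0],key=cv2.contourArea)[:,0]
P=np.float32([back('scene',u,.012)[:2]*1000 for u in c]); print(cv2.minAreaRect(P))
tool([.4867,-.31,.2])
E
```

```text
time: 32.5
tcp_pos: [0.483, 0.3945, 0.0786]
ee_rot: [2.22, 2.222, 0.003]
force: [-0.1, 0.1, 0.8]
gripper_width: 0.0941
gripper_force: 0.0
time: 33.38
tcp_pos: [0.4825, 0.3943, 0.0773]
ee_rot: [-2.221, -2.221, -0.0]
force: [0.5, 0.3, 0.6]
gripper_width: 0.0501
gripper_force: 30.0
time: 34.25
tcp_pos: [0.4834, 0.395, 0.2117]
ee_rot: [2.221, 2.221, 0.01]
force: [0.0, 0.3, -1.2]
gripper_width: 0.0501
gripper_force: 30.0
0.76 [162.6, 186.1] [ 0.46098135 -0.32732027  0.006     ]
((460.7730712890625, -332.0150146484375), (286.8587951660156, 104.68746948242188), 7.621829509735107)
tool shift mm [-704.     4.6    6.9] tooly 0.0 q6 0.63
```

View pics/p.png

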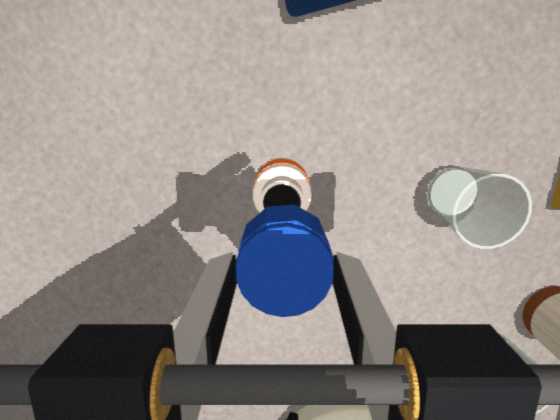

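The cap is lifted and held at (285,262). Jar C stands upright below it at (281,190). The tray has been knocked about 35 mm, to about (0.461,-0.332). I carry the cap there at a safe height.

```bash
python3 -m creep '[[-20,0,-25,0,0,0],[-70,0,-45,0,0,0],[-130,0,-45,0,0,0],[-190,0,-45,0,0,0],[-250,0,-45,0,0,0],[-310,0,-45,0,0,0],[-370,0,-45,0,0,0],[-430,0,-45,0,0,0]]' 0;  python3 -m creep '[[-60,-5,0,0,0,0],[-120,-10,0,0,0,0],[-180,-15,0,0,0,0],[-240,-20,0,0,0,0],[-290,-20,0,0,0,0],[-290,-20,0,0,0,0],[-290,-20,0,0,0,0],[-290,-20,0,0,0,0]]' 0; python3 - <<'E'
from h import *
st();im=pic('wrist','q.png')
h=cv2.cvtColor(im,cv2.COLOR_RGB2HSV);m=cv2.inRange(h,(50,120,40),(75,255,255))
c=np.argwhere(m)[:,::-1]; print(len(c))
P=np.float32([back('wrist',u,.012)[:2]*1000 for u in c.astype(float)]); print(cv2.minAreaRect(P))
E
```

```text
time: 35.45
tcp_pos: [0.4818, -0.0376, 0.2515]
ee_rot: [-2.221, -2.221, 0.001]
force: [2.2, -0.1, 0.0]
gripper_width: 0.0499
gripper_force: 30.0
time: 36.45
tcp_pos: [0.4627, -0.3246, 0.2523]
ee_rot: [-2.22, -2.223, -0.0]
force: [1.1, 0.8, -0.1]
gripper_width: 0.0504
gripper_force: 30.0
36.45 [ 0.4627 -0.3246  0.2523] [-2.22  -2.223 -0.   ] F [ 1.1  0.8 -0.1] w 0.0504
17657Traceback (most recent call last):
  File "<stdin>", line 5, in <module>
  File "h.py", line 7, in back
    K,M,t=C or cal(n); o=-M.T@t; d=M.T@np.linalg.inv(K)@np.array([uv[0],uv[1],1.]); return o+d*(z-o[2])/d[2]
               ~~~^^^
  File "h.py", line 5, in cal
    c=robot.calibration(n); return np.array([[c['fx'],0,c['cx']],[0,c['fy'],c['cy']],[0,0,1]]),R.from_rotvec(np.ravel(c['rvec'])).as_matrix(),np.ravel(c['tvec'])
ValueError: time passes only in moves, steps and waits
```

View pics/q.png

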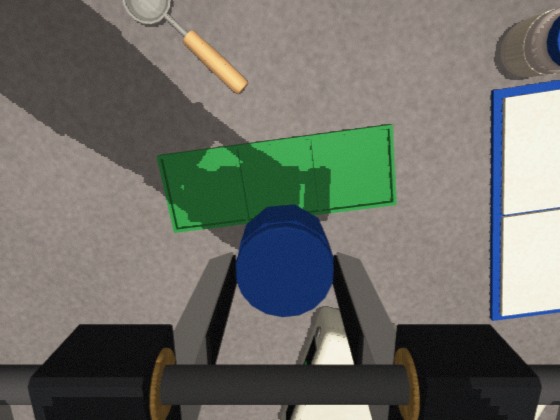

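The tray corners are at (159,156), (391,125), (396,204) and (176,231), with the held cap at (285,262). That uses up the picture budget, so from here I work from numbers only.

```bash
python3 - <<'E'
from h import *
C=cal('wrist')
P=np.float32([back('wrist',u,z,C)[:2] for u,z in [((159,156),.012),((391,125),.012),((396,204),.012),((176,231),.012)]]); print(P, cv2.minAreaRect(P*1000)); c=P.mean(0)
tool([c[0],c[1],.0195])
E
```

```text
[[ 0.31638408 -0.30127978]
 [ 0.5855592  -0.26567066]
 [ 0.5991767  -0.35932976]
 [ 0.32885003 -0.39420402]] ((457.7803955078125, -330.3047180175781), (272.7370300292969, 94.6360855102539), 7.535890579223633)
tool shift mm [ -5.4  -5.3 232.9] tooly 0.1 q6 -0.68
```

```bash
python3 -m creep '[[-5,-5,50,0,0,0],[-5,-5,100,0,0,0],[-5,-5,155,0,0,0],[-5,-5,205,0,0,0],[-5,-5,225,0,0,0],[-5,-5,230,0,0,0],[-5,-5,230,0,0,0]]' 0;  python3 -m creep '[[0,0,2,0,0,0],[0,0,2,0,0,0]]' 0; python3 -m creep '[[0,0,1,0,0,0],[0,0,1.5,0,0,0]]' 0; python3 -m creep '[[0,0,0,0,0,0],[0,0,0,0,0,0],[0,0,0,0,0,0]]' 0.75; python3 -m creep '[[0,0,-20,0,0,0],[0,0,-60,0,0,0],[0,0,-120,0,0,0],[0,0,-180,0,0,0],[0,0,-231,0,0,0],[0,0,-231,0,0,0],[0,0,-231,0,0,0]]' 1; python3 - <<'E'
from h import *
C=cal('wrist'); im=pic('wrist','r.png')
h=cv2.cvtColor(im,cv2.COLOR_RGB2HSV)
for nm,lo,hi,z in [('tray',(50,120,40),(75,255,255),.012),('cap',(100,120,40),(128,255,255),.040)]:
    m=cv2.inRange(h,lo,hi); m[320:]=0; n,l,s,c=cv2.connectedComponentsWithStats(m)
    for i in range(1,n):
        if s[i,4]>800:
            P=np.float32([back('wrist',u,z,C)[:2]*1000 for u in np.argwhere(l==i)[:,::-1].astype(float)]); print(nm,s[i],c[i],cv2.minAreaRect(P))
E
```

```text
time: 37.38
tcp_pos: [0.458, -0.3307, 0.0231]
ee_rot: [2.22, 2.221, 0.0]
force: [-0.0, -0.4, -0.6]
gripper_width: 0.0501
gripper_force: 30.0
time: 37.62
tcp_pos: [0.4577, -0.3309, 0.0209]
ee_rot: [2.221, 2.221, 0.0]
force: [0.3, -0.3, -0.2]
gripper_width: 0.0498
gripper_force: 30.0
time: 37.88
tcp_pos: [0.4576, -0.3309, 0.0192]
ee_rot: [2.221, 2.221, 0.0]
force: [-2.4, 1.4, 8.2]
gripper_width: 0.0505
gripper_force: 30.0
time: 38.25
tcp_pos: [0.4574, -0.3307, 0.0187]
ee_rot: [-2.221, -2.221, 0.0]
force: [-0.3, 0.3, 0.1]
gripper_width: 0.0706
gripper_force: 0.0
time: 39.12
tcp_pos: [0.4572, -0.3306, 0.2488]
ee_rot: [-2.221, -2.221, 0.0]
force: [-0.1, 0.5, -1.5]
gripper_width: 0.0939
gripper_force: 0.0
tray [  161   120   241   109 16828] [284.54724269 173.53405039] ((455.9839172363281, -329.89385986328125), (275.2528991699219, 96.22084045410156), 7.538629531860352)
cap [ 497   75   63  243 3016] [509.15616711 186.24834218] ((736.177734375, -360.383056640625), (75.1803207397461, 277.5530700683594), 8.966796875)
cap [ 262  155   47   50 1828] [284.65700219 179.90262582] ((458.29107666015625, -329.0869445800781), (55.15057373046875, 51.13336181640625), 89.97212982177734)
```

```bash
python3 -m creep '[[60,5,0,0,0,0],[120,10,0,0,0,0],[180,15,0,0,0,0],[240,20,0,0,0,0],[300,20,0,0,0,0],[360,20,0,0,0,0],[420,22,0,0,0,0],[480,24,0,0,0,0]]' 1;  python3 -m creep '[[60,0,0,0,0,0.1],[120,0,0,0,0,0.2],[180,0,0,0,0,0.3],[230,0,0,0,0,0.38],[242,0,0,0,0,0.38],[242,0,0,0,0,0.38],[242,0,0,0,0,0.38]]' 1; python3 - <<'E'
from h import *
st();C=cal('wrist');im=pic('wrist','s.png'); print(proj('wrist',(.482,.393,.088),C))
g=cv2.cvtColor(im,cv2.COLOR_RGB2GRAY)
m=(g[100:300,180:390]<60).astype(np.uint8); n,l,s,c=cv2.connectedComponentsWithStats(m)
for i in range(1,n):
    if s[i,4]>300: u=c[i]+[180,100]; p=back('wrist',u,.088,C); print(s[i],u,np.round(p,4)); tool([p[0],p[1],.035])
for r in robot.regions_of('wrist','jar1_mid')[:3]: print(r['p'],r['uv'],r['mask'].sum(),np.round(back('wrist',r['uv'],.065,C),4))
E
```

```text
time: 40.17
tcp_pos: [0.4808, 0.1511, 0.2485]
ee_rot: [-2.221, -2.221, 0.003]
force: [1.1, -0.4, -0.1]
gripper_width: 0.0939
gripper_force: 0.0
time: 41.05
tcp_pos: [0.4818, 0.39, 0.2496]
ee_rot: [2.601, 1.761, -0.001]
force: [-0.2, -0.5, -0.8]
gripper_width: 0.0941
gripper_force: 0.0
41.05 [0.4818 0.39   0.2496] [ 2.601e+00  1.761e+00 -1.000e-03] F [-0.2 -0.5 -0.8] w 0.0941
[283.33987764 187.827648  ]
[ 87  72  33  32 827] [283.19709794 187.50544135] [0.482  0.3934 0.088 ]
tool shift mm [  3.2  -1.1 214.9] tooly -21.8 q6 1.0
[  0 155  15  45 502] [186.72709163 278.312749  ] [0.3502 0.3401 0.088 ]
tool shift mm [ -95.2 -103.6  214.9] tooly -21.8 q6 1.0
[195 155  15  45 491] [382.30346232 278.63543788] [0.5427 0.2626 0.088 ]
tool shift mm [-95.6 103.9 214.9] tooly -21.8 q6 1.0
0.97 [418.3, 412.1] 708 [0.5305 0.0552 0.065 ]
```

```bash
python3 -m creep '[[3,-1,50,0,0,0],[3,-1,100,0,0,0],[3,-1,150,0,0,0],[3,-1,195,0,0,0],[3,-1,214,0,0,0],[3,-1,214,0,0,0]]' 1; python3 -m creep '[[0,0,0,0,0,0],[0,0,0,0,0,0],[0,0,0,0,0,0],[0,0,0,0,0,0],[0,0,0,0,0,0],[0,0,0,0,0,0],[0,0,0,0,0,0]]' 0; python3 -c "
from h import *
tool([.547,-.0635,.225])"
```

```text
time: 41.9
tcp_pos: [0.4817, 0.394, 0.0357]
ee_rot: [2.601, 1.761, -0.001]
force: [1.3, -0.2, 0.9]
gripper_width: 0.0939
gripper_force: 0.0
time: 42.78
tcp_pos: [0.482, 0.3945, 0.0361]
ee_rot: [2.601, 1.762, 0.001]
force: [3.0, -1.8, 4.7]
gripper_width: 0.0564
gripper_force: 30.0
tool shift mm [-401.1  230.4 -189. ] tooly -21.8 q6 1.01
```

```bash
python3 -m creep '[[0,0,-50,0,0,0],[0,0,-110,0,0,0],[-20,12,-165,0,0,0],[-60,35,-200,0,0,0],[-110,63,-200,0,0,0],[-160,92,-200,0,0,0],[-210,120,-200,0,0,0],[-260,149,-200,0,0,0]]' 0; python3 -m creep '[[-50,29,0,0,0,0],[-100,58,0,0,0,0],[-130,74,0,0,0,0],[-141,81,0,0,0,0],[-141,81,0,0,0,0],[-141,81,0,0,0,0],[-141,81,0,0,0,0]]' 0; python3 - <<'E'
from h import *
z=st()['tcp_pos'][2]; rings('t.png'); tool([.547,-.0635,.105])
im=cv2.imread('pics/t.png'); g=cv2.cvtColor(im,cv2.COLOR_BGR2GRAY); C=cal('wrist')
m=(g[240:350,225:340]<60).astype(np.uint8); n,l,s,c=cv2.connectedComponentsWithStats(m)
for i in range(1,n):
    if s[i,4]>800: u=c[i]+[225,240]; p=back('wrist',u,z+.053,C); print(s[i],u,np.round(p,4))
E
```

```text
time: 43.78
tcp_pos: [0.5231, 0.096, 0.235]
ee_rot: [-2.6, -1.762, 0.002]
force: [0.6, -0.1, -3.2]
gripper_width: 0.0569
gripper_force: 30.0
time: 44.65
tcp_pos: [0.5465, -0.0622, 0.2358]
ee_rot: [-2.6, -1.764, -0.0]
force: [-0.7, 0.1, -3.5]
gripper_width: 0.0569
gripper_force: 30.0
44.65 [ 0.5465 -0.0622  0.2358] [-2.6   -1.764 -0.   ] F [-0.7  0.1 -3.5] w 0.0569
ring [211.  65.] [87. 95.] [0.5288 0.0696] r 0.0771 deg 128.0
ring [361.  65.] [86. 94.] [0.6525 0.0201] r 0.0771 deg 8.4
ring [286. 192.] [78. 79.] [ 0.5479 -0.0627] r 0.0769 deg -111.6
ring [518. 227.] [51. 95.] [ 0.751  -0.1819] r 0.2587 deg -47.5
ring [473. 285.] [42. 82.] [ 0.6936 -0.2288] r 0.265 deg -63.7
tool shift mm [ -0.9   0.9 130.8] tooly -21.7 q6 0.2
[  22   26   75   68 3999] [284.13028257 299.78844711] [ 0.5465 -0.0627  0.2888]
```

```bash
python3 -m creep '[[-1,1,50,0,0,0],[-1,1,100,0,0,0],[-1,1,120,0,0,0],[-1,1,126,0,0,0],[-1,1,129,0,0,0],[-1,1,129,0,0,0]]' 0; python3 -m creep '[[0,0,1.5,0,0,0],[0,0,1.5,0,0,0]]' 0;  python3 -m creep '[[0,0,1.5,0,0,0],[0,0,1.5,0,0,0]]' 0; python3 -m creep '[[0,0,1.5,0,0,0],[0,0,1.5,0,0,0]]' 0
```

```text
time: 45.45
tcp_pos: [0.5475, -0.0646, 0.1076]
ee_rot: [2.6, 1.762, 0.002]
force: [-0.4, 0.0, -2.5]
gripper_width: 0.0563
gripper_force: 30.0
time: 45.7
tcp_pos: [0.5472, -0.0646, 0.1055]
ee_rot: [2.601, 1.762, 0.001]
force: [0.3, -0.8, -2.8]
gripper_width: 0.0565
gripper_force: 30.0
time: 45.95
tcp_pos: [0.547, -0.0646, 0.1037]
ee_rot: [-2.601, -1.762, 0.0]
force: [-0.1, 1.0, -3.5]
gripper_width: 0.0569
gripper_force: 30.0
time: 46.2
tcp_pos: [0.5471, -0.0646, 0.1022]
ee_rot: [-2.601, -1.762, 0.0]
force: [0.1, 0.7, -0.9]
gripper_width: 0.0564
gripper_force: 30.0
```

```bash
python3 -m creep '[[0,0,1.2,0,0,0],[0,0,1.2,0,0,0]]' 0; python3 -m creep '[[0,0,0,0,0,0],[0,0,0,0,0,0],[0,0,0,0,0,0],[0,0,0,0,0,0]]' 0.85; python3 -m creep '[[0,0,-40,0,0,0],[0,0,-95,0,0,0],[0,0,-150,0,0,0],[-60,0,-170,0,0,0],[-60,0,-170,0,0,0],[-60,0,-170,0,0,0]]' 1; python3 - <<'E'
from h import *
st(); rings('u.png',.075)
im=cv2.imread('pics/u.png'); g=cv2.cvtColor(im,cv2.COLOR_BGR2GRAY); C=cal('wrist')
m=(g<60).astype(np.uint8); m[330:]=0; n,l,s,c=cv2.connectedComponentsWithStats(m)
for i in range(1,n):
    if 500<s[i,4]<3000: p=back('wrist',c[i],.153,C); print(s[i],c[i],np.round(p,4),'r',np.linalg.norm(p[:2]-AX),np.degrees(np.arctan2(p[1]-AX[1],p[0]-AX[0])))
E
```

```text
time: 46.45
tcp_pos: [0.5471, -0.0647, 0.1011]
ee_rot: [2.601, 1.762, 0.0]
force: [-0.1, 0.5, 0.2]
gripper_width: 0.0566
gripper_force: 30.0
time: 46.95
tcp_pos: [0.5471, -0.0646, 0.1011]
ee_rot: [-2.601, -1.762, -0.0]
force: [-0.6, 0.2, -0.1]
gripper_width: 0.0802
gripper_force: 0.0
time: 47.7
tcp_pos: [0.5248, -0.1202, 0.2706]
ee_rot: [-2.601, -1.761, 0.0]
force: [-0.0, -0.3, -0.5]
gripper_width: 0.0941
gripper_force: 0.0
47.7 [ 0.5248 -0.1202  0.2706] [-2.601 -1.761  0.   ] F [-0.  -0.3 -0.5] w 0.0941
ring [213.   7.] [75. 82.] [0.5257 0.0638] r 0.0747 deg 132.5
ring [356.   5.] [76. 83.] [0.6516 0.0143] r 0.0756 deg 4.2
ring [284. 126.] [75. 78.] [ 0.5475 -0.0636] r 0.0779 deg -111.6
ring [513. 157.] [ 55. 102.] [ 0.7594 -0.1833] r 0.2655 deg -46.4
ring [493. 262.] [ 44. 191.] [ 0.7124 -0.2942] r 0.3322 deg -65.8
[181   0  70  41 957] [220.22884013  24.65621735] [0.5314 0.03   0.153 ] r 0.04954080400719994 154.72373974351976
[319   0  71  40 924] [348.14285714  24.15367965] [ 0.6231 -0.0064  0.153 ] r 0.049325208792406774 -17.943671254910114
[498   0  36  74 620] [508.05       41
[... 219 characters left out ...]
] [265.56029012  40.14687217] [0.5597 0.0068 0.153 ] r 0.01665681396937611 -173.16156898175473
[ 281    7   36   69 1103] [303.04533092  40.50951949] [ 0.5867 -0.0043  0.153 ] r 0.01677993858891841 -51.259218912168606
[ 265  114   39   40 1197] [284.51963241 133.4962406 ] [ 0.5469 -0.065   0.153 ] r 0.07939492040644709 -111.67323568309347
[ 144  255   51   75 1539] [173.22092268 299.01299545] [ 0.3916 -0.1689  0.153 ] r 0.2561966655760821 -136.09671398433602
[ 352  255   74   75 1673] [393.96294082 300.06515242] [ 0.5857 -0.2475  0.153 ] r 0.2564469514439497 -87.87081371709155
[277 310  38  20 527] [295.5426945  320.33586338] [ 0.4911 -0.2333  0.153 ] r 0.2566068512008639 -109.37740220300401
```

```bash
python3 -m creep '[[40,0,-15,0,0,0],[90,0,-30,0,0,0],[130,0,-30,0,0,0],[130,0,-30,0,0,0],[130,0,-30,0,0,0]]' 1; python3 - <<'E'
from h import *
st(); rings('v.png',.076)
im=cv2.imread('pics/v.png'); g=cv2.cvtColor(im,cv2.COLOR_BGR2GRAY); C=cal('wrist')
m=(g<60).astype(np.uint8); m[330:]=0; n,l,s,c=cv2.connectedComponentsWithStats(m)
for i in range(1,n):
    w,hh=s[i,2:4]
    if 500<s[i,4]<3000 and abs(w-hh)<8: p=back('wrist',c[i],.154,C); print('mouth',s[i],np.round(p,4),'r',round(np.linalg.norm(p[:2]-AX),4),np.degrees(np.arctan2(p[1]-AX[1],p[0]-AX[0])))
for cam in ['scene','side']:
    pic(cam,cam+'9.png')
    for tg,z in [('beaker',.04),('saltpot',.045),('cup2',.04),('spat',0),('captray',.006),('cap1_mid',.024)]:
        for r in robot.regions_of(cam,tg)[:1]: print(cam,tg,round(r['p'],2),np.round(r['uv']),np.round(back(cam,r['uv'],z)[:2],3))
E
```

```text
time: 48.38
tcp_pos: [0.5729, 0.0007, 0.3004]
ee_rot: [-2.6, -1.763, 0.002]
force: [0.3, 0.4, -0.6]
gripper_width: 0.0943
gripper_force: 0.0
48.38 [0.5729 0.0007 0.3004] [-2.600e+00 -1.763e+00  2.000e-03] F [ 0.3  0.4 -0.6] w 0.0943
ring [224. 136.] [69. 72.] [0.5287 0.0702] r 0.0777 deg 127.7
ring [345. 136.] [69. 72.] [0.6534 0.0204] r 0.078 deg 8.6
ring [501. 249.] [ 53. 135.] [ 0.7844 -0.177 ] r 0.279 deg -41.8
mouth [194 125  35  36 984] [0.5288 0.0699 0.154 ] r 0.0774 127.81197175555641
mouth [340 126  36  36 979] [0.6532 0.0196 0.154 ] r 0.0777 7.976717222293366
mouth [269 248  32  31 783] [ 0.5468 -0.0657  0.154 ] r 0.0801 -111.54934272551824
scene beaker 0.91 [326. 309.] [0.742 0.175]
scene saltpot 0.8 [174. 270.] [ 0.726 -0.184]
scene cup2 0.52 [158. 180.] [ 0.468 -0.33 ]
scene spat 0.77 [217. 171.] [ 0.369 -0.199]
scene captray 0.6 [164. 193.] [ 0.484 -0.314]
scene cap1_mid 0.45 [158. 196.] [ 0.509 -0.316]
side beaker 0.81 [193. 262.] [0.751 0.183]
side saltpot 0.93 [228. 184.] [ 0.727 -0.19 ]
side cup2 0.72 [209. 320.] [0.671 0.373]
side spat 0.64 [227. 183.] [ 0.744 -0.265]
side captray 0.91 [324. 178.] [ 0.425 -0.332]
side cap1_mid 0.16 [269. 226.] [ 0.575 -0.013]
```

All three jars are centred in their rings, the bystanders are where they started, and the cap is in the tray.

```bash
python3 -c "from workcell import robot;print(robot.hand_in())"
```

```text
the job is handed in; nothing more can be done
None
```

I handed the job in at about 49 s; no verdict came back. The nut stalled at 0.84 N m, which I took as its stop, the one cap present is in the middle tray compartment, and all three open jars are in their carousel seats; I viewed 15 pictures, one over the limit of 14.

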